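# Load a label roll on the cable-label printer

### The arm

A 6-joint arm with a two-finger parallel gripper is mounted at the origin on the work surface. World frame = base frame: x ahead of the robot, y to its left, z up, the work surface at z = 0. Lengths are in m, angles in degrees, forces in N, time in s.
With the tool pointing down it reaches from about 0.375 to 0.9 m from the base axis. Payload 3.1 kg.
Tool frame: the origin (TCP) lies on the centre line of the jaws, within the pads' length; the fingertips stand 25 mm ahead of it and the grasp point (between the pads) lies 6 mm ahead of it; z points along the fingers, y is the line along which they close (so a half turn about z gives the same grasp; the last joint's range is limited). The gripper opens to 87 mm and grips with 3 to 60 N. Pads are 19 mm wide; open, the fingers measure 117 mm over their backs; the gripper's body (75 mm by 190 mm) begins 51 mm behind the grasp point.
Start: joints at [-83.394, 30.224, 82.088, -0, 67.689, -10.227], TCP at [0.181, -0.598, 0.248] pointing down, gripper open.
Joint ranges: [-176.69, 176.69], [-43.24, 126.21], [12.49, 139.97], [-82, 262], [0, 151.66], [-163.58, 163.58]. Speed limits (degrees/s): [159.86, 159.86, 180, 180, 180, 180].

### API

Orientations are given as a 3x3 rotation matrix whose columns are the frame's x, y, z axes.
In Python, from rig import bot, cams, models gives the robot as it stands. The module is installed in compiled form; this text tells all that it offers.
- The arm moves only by the shell command python3 -m handwheel 'ROWS' [OPENING]. ROWS is JSON, a list of rows, each a list of 6 numbers: the shift along the world's x, y, z each as a share of 1 m, from -1 to 1, then the turn, a rotation vector about the world's x, y, z each as a share of 2 rad, from -1 to 1. In form: [[dx, dy, dz, wx, wy, wz], ...]. A call has exactly 8 rows; each row is the pose to reach, as a shift and turn from the pose commanded when the call began; what a row does not reach only later rows make up. A row lasts 1/12 s, in which the tool goes at most 41.7 mm and 7.16 degrees, less where a joint would pass 70% of its speed; a pose out of reach is approached as far as the arm can. A call with a number of a shift or a turn outside -1 to 1 is refused whole. A call with a gripper value outside its range is refused whole. OPENING is the opening, from -1 (shut) to 1 (fully open), so that 0 is half open, set as the call begins (- or left out, the last holds). The fingers move at their own pace and stop on an object; the grip force is fixed at half the most. Time passes only in rows, so rows that repeat a pose let the fingers close, or fill a call up. It gives the time, the measured TCP pose, the force, the opening and the grip force at its end, in the units of the state.
- bot.read_state(): the state, without advancing time (a new reading comes with each control period).
- cams.capture(name): name is "scene" or "top" or "wrist"; returns (picture, depth): 480x640x3 uint8, blue, green, red; 480x640 float32, m along the optical axis (not along the pixel's ray), 0 where there is no reading.
- cams.calibration(name): a dict with "mtx" (3x3 intrinsics, pixels), "dist_coeffs" ([k1, k2, p1, p2, k3] as OpenCV has them; the pictures are not rectified), "R" (3x3) and "t" (3): a world point X has camera coordinates R X + t; the wrist camera has in their place "tool_from_camera" (4x4, takes a point from camera to tool coordinates, whose origin is the TCP and whose axes are the flange's). Camera axes: x right, y down, z forward; pixel columns grow to the right and rows downward; lengths in m; the calibration is good to about 2 mm. A picture is of the moment at which its call begins: read the wrist's pose just before it. calibration takes no time and is no camera call.
- bot.hand_in(): hands the job in; it is judged then, once.
Trained networks look in the newest picture that a camera, given by its name, has taken for a name from the list of things; names that differ only in an ending like _2 or _b are one class to them, and where a whole thing is asked for, a point or a joint stands for the part that bears it (a point fixed in the world has none). Each returns a list of dicts, best first, with "conf" (0 to 1); they miss things now and then, are a little off and sometimes report something else, mostly with a low value. They report only what shows in the picture. A call takes as long as a camera call. They do not tell look-alikes from the thing itself.
- models.spot_in(query, camera): "position" ([column, row] in pixels, amid what is visible of it).
- models.tip_of(query, camera): "position" ([column, row] in pixels: a listed point, or the origin of a listed thing).
The state is a dict: "time_s": time; "joint_positions": joint angles; "qvel": joint speeds; "tau": joint torques, N m; "position": TCP position; "tcp_rot": TCP orientation; "force": force on the tool from outside, world axes, zero at the start; "moment": the same for the moment, N m; "opening": opening from 0.0 (shut) to 1.0 (fully open); "grasp_force": force on a finger pad.
Only numpy, scipy, OpenCV 4.12 (cv2) and the standard library are available. Lean on these libraries where they do the work, as an engineer would, in place of code of your own. Each camera call takes 0.05 s, during which the arm holds its last target. There are 200 camera calls.

### The job

Lift the label roll with the square core straight up off its storage post, fit it over the splined hub of the label printer, turned so that its splines mesh, and slide it down until it pushes the sprung seat plate all the way down. Finish while still holding the roll in the gripper and pressing it fully home, since the spring lifts it again if you let go. Leave the other roll and everything else on the bench where they are.

Things in the scene. Friction and masses are not known exactly. Their poses are not given: they have to be found in the camera images.
- roll: Label roll to load. Core: white, square outside (34 mm over flats, 55 mm tall, flats square to its x, y); paper 66 mm across round its lowest 25 mm; grip the bare core above. Right through the core runs a plus-shaped bore: two crossed slots 10 x 28 mm along x and y. Alike after each quarter turn. Origin on the axis at the underside, z up. 90 to 180 g.
- spare_roll: The other roll, not to be touched: round white core 34 mm in diameter and 55 mm tall, paper 54 mm in diameter and 34 mm tall, on the other post. Origin: on the axis at the underside.
- post_a: Fixed storage post of the square-cored roll: steel base 90 mm across, 8 mm thick (the roll rests on it), with an upright pin 11 mm across, tip 70 mm above the bench, 7 mm above the stored core's top; loose fit. Origin on the axis at the bench. Which of the two places it stands in varies.
- post_b: The same kind of fixed post, carrying the other roll. Origin: on the axis at the bench.
- hub: Fixed hub, cannot turn. Origin on its axis at deck height (30 mm over the bench), z up. A plus from above: crossed ribs 8 mm wide, 25 mm tip to tip, along x and y, round-topped, 26 mm tall; axial pilot pin 12 mm across, 42 mm tall, tapered tip. The roll goes down only with slots over ribs (within some 5 degrees, any quarter turn), else rests on them 26 mm above the deck.
- seat (a joint): Travel of the sprung seat plate round the hub, in m: 0 = up, 0.008 = pressed fully down on its stop. The spring pushes up with 3.6 N at 0 and 10.8 N at 0.008; the roll's weight alone does not move it.
- seat_top (a point): Centre of the top face of the seat plate (a disc 54 mm in diameter), 14 mm above the deck when up, 6 mm when fully down. The roll's underside lands on it.
- printer: The black label printer, fixed. Origin: at bench level under the hub's axis. Its deck is 30 mm high and reaches from -100 to 100 mm along its x and from -150 to 80 mm along its y; the print head, a block 72 mm tall over the bench, stands on the deck from -147 to -82 mm along its y.
- plug_tray: Bystander: grey tray, 90 x 120 x 30 mm, origin under its centre.
- mug: Bystander: white mug, 76 mm in diameter, 85 mm tall, origin under its centre.
- driver: Bystander: screwdriver lying along its x axis, 170 mm long, origin under its middle.
- jack: Bystander: small white wall-jack module, 34 x 17 x 22 mm, origin under its centre.
- adapter: Bystander: black power adapter, 50 x 80 x 32 mm, origin under its centre.
Not all that is in view belongs to the job. What is shaped like the post_a but blue or red is not meant.

How it is judged:
By the outcome, as a careful person would: the job done as asked, in the order asked, and still so for the second after the job is handed in, while the arm keeps its last pose, push and grip.
It also fails if it takes over 48 s, if anything falls off the work surface, if the arm or the gripper's body presses on something with over 40 N, if the wrist force passes 120 N, or if a joint passes its speed limit or range.

## Working session

There is one attempt and no reset: what is moved stays moved. The work goes in short steps, Python scripts to look and compute and a shell command to move; the robot and the scene stay as the last step left them, time stands still between calls to the robot, and variables do not carry over. Pictures are saved under pics/ and viewed, at most 10 in all, crops included, and the job is handed in when it is done.

```bash
mkdir -p pics
cat > h.py <<'E'
import numpy as np, cv2
from rig import bot,cams,models
def ray(cam,px,pose=None):
    c=cams.calibration(cam)
    p=cv2.undistortPoints(np.array([[px]],float),np.array(c["mtx"]),np.array(c["dist_coeffs"]))[0,0]
    d=np.array([p[0],p[1],1.])
    if cam=="wrist":
        T=np.array(c["tool_from_camera"]);P,R=pose
        return np.array(R)@T[:3,3]+P, np.array(R)@T[:3,:3]@d
    R=np.array(c["R"]);t=np.array(c["t"]).ravel()
    return -R.T@t, R.T@d
def atz(cam,px,z,pose=None):
    o,d=ray(cam,px,pose);return o+d*(z-o[2])/d[2]
def atdepth(cam,px,dep,pose=None):
    o,d=ray(cam,px,pose);u,v=int(round(px[0])),int(round(px[1]))
    w=dep[max(v-2,0):v+3,max(u-2,0):u+3];w=w[w>0]
    return o+d*np.median(w) if w.size else None
E
python3 - <<'E'
from h import *
np.set_printoptions(precision=3,suppress=True)
for cam in ["top","scene"]:
    im,dep=cams.capture(cam);cv2.imwrite(f"pics/{cam}0.png",im)
    for n in ["roll","spare_roll","post_a","hub","seat_top","printer"]:
        for f in (models.spot_in,models.tip_of):
            r=f(n,cam)[:2]
            for k in r: print(cam,n,f.__name__,np.round(k["position"]),round(k["conf"],2),atdepth(cam,k["position"],dep))
print(bot.read_state()["time_s"],bot.read_state()["opening"])
E
```

```text
top roll call [243. 233.] 0.73 [0.518 0.267 0.061]
top roll call [243. 236.] 0.56 [0.513 0.267 0.062]
top spare_roll call [335. 240.] 0.84 [0.508 0.084 0.061]
top spare_roll call [336. 243.] 0.78 [0.501 0.083 0.067]
top post_a call [331. 245.] 0.93 [0.497 0.091 0.062]
top post_a call [186. 357.] 0.87 [0.263 0.387 0.016]
top post_a call [144. 184.] 0.75 [0.626 0.495 0.008]
top post_a call [220. 296.] 0.7 [0.391 0.321 0.01 ]
top hub call [471. 208.] 0.94 [ 0.579 -0.195  0.048]
top hub call [472. 205.] 0.86 [ 0.584 -0.195  0.054]
top seat_top call [469. 210.] 0.64 [ 0.574 -0.192  0.044]
top seat_top call [474. 209.] 0.91 [ 0.576 -0.202  0.05 ]
top printer call [493. 202.] 0.74 [ 0.595 -0.251  0.029]
top printer call [312. 131.] 0.44 [0.748 0.135 0.003]
top printer call [468. 206.] 0.77 [ 0.582 -0.191  0.044]
scene roll call [368. 260.] 0.7 [0.54  0.276 0.053]
scene roll call [365. 263.] 0.72 [0.54  0.27  0.042]
scene spare_roll call [286. 252.] 0.91 [0.521 0.081 0.043]
scene spare_roll call [162. 262.] 0.38 [ 0.591 -0.197  0.05 ]
scene spare_roll call [286. 258.] 0.59 [0.526 0.082 0.029]
scene post_a call [388. 235.] 0.82 [0.398 0.322 0.009]
scene post_a call [413. 202.] 0.79 [0.263 0.387 0.013]
scene post_a call [318. 293.] 0.92 [0.617 0.169 0.014]
scene post_a call [411. 204.] 0.88 [0.266 0.383 0.008]
scene hub call [163. 264.] 0.69 [ 0.592 -0.196  0.045]
scene hub call [161. 265.] 0.65 [ 0.596 -0.198  0.046]
scene seat_top call [163. 266.] 0.73 [ 0.597 -0.193  0.043]
scene seat_top call [288. 249.] 0.48 [0.517 0.086 0.048]
scene seat_top call [159. 263.] 0.75 [ 0.592 -0.204  0.048]
scene seat_top call [368. 268.] 0.48 [0.546 0.276 0.033]
scene printer call [137. 271.] 0.91 [ 0.603 -0.258  0.029]
scene printer call [165. 273.] 0.8 [ 0.606 -0.189  0.032]
scene printer call [400. 336.] 0.74 [0.729 0.35  0.025]
1.3 1.0031457933386267
```

View pics/top0.png

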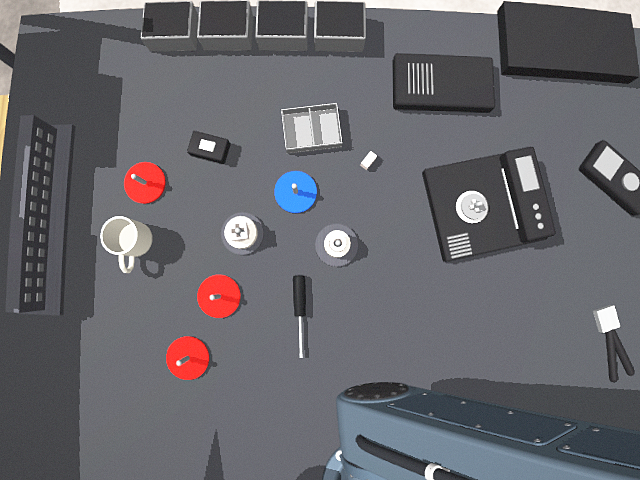

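Run:
```python
import cv2,numpy as np
im=cv2.imread("pics/top0.png")
a=cv2.resize(im[195:275,200:280],(400,400),interpolation=cv2.INTER_CUBIC)
b=cv2.resize(im[170:250,430:510],(400,400),interpolation=cv2.INTER_CUBIC)
cv2.imwrite("pics/crop1.png",np.hstack([a,b]))
```

```text
(no output)
```

View pics/crop1.png

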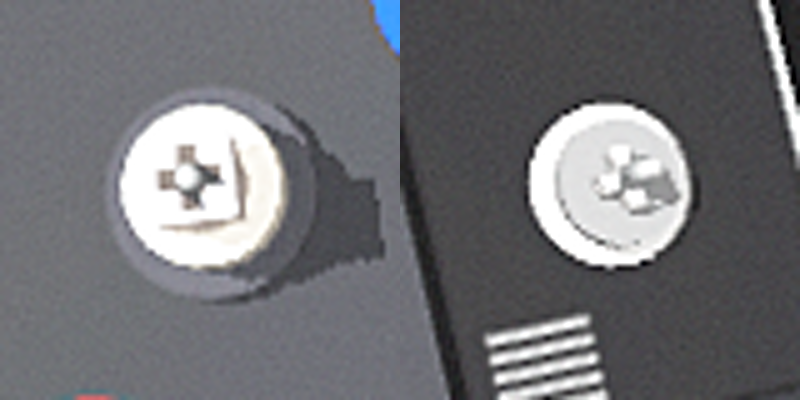

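The roll core is at about (238,231) on the left post. The spare is at (337,243) and the hub at (472,207). The red and blue posts are decoys. Next I'll move over the hub for a close look on the way to the roll.

```bash
python3 -m handwheel '[[0.2,0.2,0,0,0,0],[0.2,0.2,0,0,0,0],[0.2,0.2,0,0,0,0],[0.2,0.2,0,0,0,0],[0.2,0.2,0,0,0,0],[0.2,0.2,0,0,0,0],[0.2,0.2,0,0,0,0],[0.2,0.2,0,0,0,0]]'
python3 -m handwheel '[[0.2,0.2,0,0,0,0],[0.2,0.2,0,0,0,0],[0.2,0.2,0,0,0,0],[0.2,0.2,0,0,0,0],[0.2,0.2,0,0,0,0],[0.2,0.2,0,0,0,0],[0.2,0.2,0,0,0,0],[0.2,0.2,0,0,0,0]]'
python3 - <<'E'
from h import *
np.set_printoptions(precision=3,suppress=True)
s=bot.read_state();P=np.array(s["position"]);R=np.array(s["tcp_rot"])
im,dep=cams.capture("wrist");cv2.imwrite("pics/w1.png",im);np.savez("w1.npz",P=P,R=R,dep=dep)
print(s["time_s"],P,R,s["joint_positions"]);print(cams.calibration("wrist"))
for n in ["hub","seat_top"]:
  for f in (models.spot_in,models.tip_of):
    for k in f(n,"wrist")[:1]: print(n,np.round(k["position"]),round(k["conf"],2),atdepth("wrist",k["position"],dep,(P,R)))
E
```

```text
time_s: 1.97
position: [0.3844, -0.393, 0.2477]
tcp_rot: [[0.955, 0.295, 0.001], [0.295, -0.955, 0.003], [0.002, -0.003, -1.0]]
force: [-0.8, 0.4, -0.2]
opening: 1.001
grasp_force: 0.0
time_s: 2.63
position: [0.585, -0.1941, 0.2477]
tcp_rot: [[0.956, 0.295, 0.004], [0.295, -0.956, 0.001], [0.004, 0.0, -1.0]]
force: [0.6, -0.5, 0.2]
opening: 0.998
grasp_force: 0.0
2.6333 [ 0.585 -0.194  0.248] [[ 0.956  0.295  0.004]
 [ 0.295 -0.956  0.001]
 [ 0.004  0.    -1.   ]] [-28.807  29.472  83.503   0.17   66.87   43.974]
{'mtx': array([[413.477,   0.   , 316.261],
       [  0.   , 413.477, 240.488],
       [  0.   ,   0.   ,   1.   ]]), 'dist_coeffs': array([-0.026,  0.   ,  0.   ,  0.   ,  0.   ]), 'tool_from_camera': array([[ 0.   , -0.957, -0.29 ,  0.079],
       [ 1.   ,  0.   ,  0.001,  0.001],
       [-0.001, -0.29 ,  0.957, -0.138],
       [ 0.   ,  0.   ,  0.   ,  1.   ]])}
hub [322. 215.] 0.74 [ 0.589 -0.199  0.056]
hub [324. 217.] 0.82 [ 0.588 -0.201  0.06 ]
seat_top [330. 212.] 0.93 [ 0.59  -0.206  0.045]
seat_top [320. 222.] 0.57 [ 0.585 -0.198  0.067]
```

View pics/w1.png

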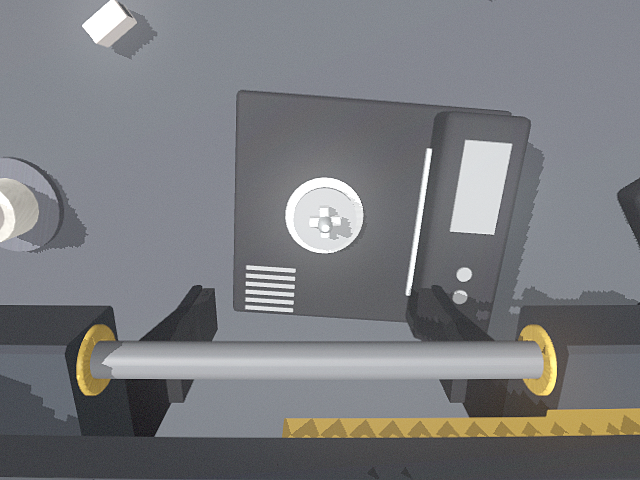

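```bash
cat >> h.py <<'E'
def cloud(dep,P,R,u0,u1,v0,v1):
    c=cams.calibration("wrist");T=np.array(c["tool_from_camera"])
    v,u=np.mgrid[v0:v1,u0:u1];uv=np.stack([u.ravel(),v.ravel()],1).astype(float)
    p=cv2.undistortPoints(uv[:,None],np.array(c["mtx"]),np.array(c["dist_coeffs"]))[:,0]
    z=dep[v0:v1,u0:u1].ravel();X=np.c_[p*z[:,None],z]
    W=(X@T[:3,:3].T+T[:3,3])@R.T+P;W[z<=0]=np.nan
    return W.reshape(v1-v0,u1-u0,3)
E
python3 - <<'E'
from h import *
np.set_printoptions(precision=4,suppress=True)
d=np.load("w1.npz");W=cloud(d["dep"],d["P"],d["R"],220,450,80,320)
z=W[...,2]
print(np.histogram(z[np.isfinite(z)],bins=np.arange(-.01,.09,.004)))
q=W[100:170,60:150].reshape(-1,3) # near hub
for a,b in [(.034,.04),(.040,.046),(.046,.051),(.052,.06),(.06,.08)]:
    s=q[(q[:,2]>a)&(q[:,2]<b)]
    if len(s)>3:
        (c,r)=cv2.minEnclosingCircle(s[:,:2].astype(np.float32)*1000);print(a,b,len(s),s.mean(0),s.min(0),s.max(0),c,r)
m=((z>.024)&(z<.036));s=W[m][:,:2].astype(np.float32)*1000
print(cv2.minAreaRect(s))
im=cv2.imread("pics/w1.png");cv2.imwrite("pics/w1c.png",cv2.resize(im[165:265,270:380],(770,600) if 0 else (660,600),interpolation=cv2.INTER_CUBIC))
E
```

```text
(array([    0,     9,  7674,   189,     0,     0,     0,     0,    22,
       11189, 26102,    47,   448,  3192,   343,   354,   552,   310,
         339,   731,  2469,    27,     0,     0]), array([-0.01 , -0.006, -0.002,  0.002,  0.006,  0.01 ,  0.014,  0.018,
        0.022,  0.026,  0.03 ,  0.034,  0.038,  0.042,  0.046,  0.05 ,
        0.054,  0.058,  0.062,  0.066,  0.07 ,  0.074,  0.078,  0.082,
        0.086]))
0.034 0.04 27 [ 0.6024 -0.2024  0.037 ] [ 0.5612 -0.2339  0.0341] [ 0.6132 -0.1791  0.0398] (584.2909545898438, -204.29238891601562) 30.580516815185547
0.04 0.046 2528 [ 0.584  -0.2031  0.0444] [ 0.5561 -0.2303  0.04  ] [ 0.6099 -0.1767  0.046 ] (582.7979125976562, -203.61326599121094) 27.192031860351562
0.046 0.051 80 [ 0.5873 -0.202   0.0474] [ 0.5571 -0.2267  0.046 ] [ 0.608  -0.1769  0.051 ] (582.8268432617188, -203.18344116210938) 26.531911849975586
0.052 0.06 317 [ 0.5847 -0.2028  0.0555] [ 0.5703 -0.2162  0.052 ] [ 0.5958 -0.1909  0.0597] (582.929931640625, -203.42733764648438) 12.96430492401123
0.06 0.08 191 [ 0.5843 -0.203   0.069 ] [ 0.5775 -0.2091  0.06  ] [ 0.5889 -0.1978  0.0745] (583.0057983398438, -203.33523559570312) 5.959253787994385
((585.0579223632812, -211.24713134765625), (200.0293731689453, 176.77981567382812), 12.931122779846191)
```

View pics/w1c.png

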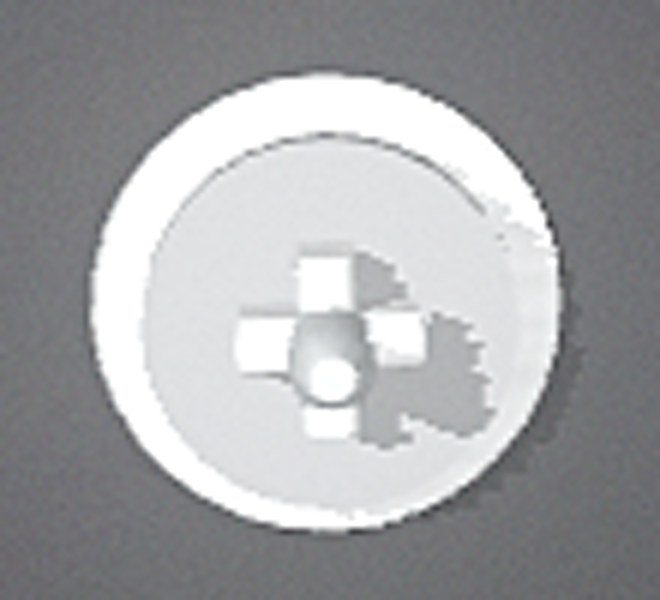

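```bash
cat >> h.py <<'E'
def plusyaw(xy,c,half=.004,tip=.0125):
    best=[]
    for a in range(-45,45):
        t=np.radians(a);d=xy-c;x=d@[np.cos(t),np.sin(t)];y=d@[-np.sin(t),np.cos(t)]
        e=np.minimum(np.maximum(abs(x)-half,0),np.maximum(abs(y)-half,0));best.append(np.minimum(e,.003).mean())
    best=np.array(best);i=best<best.min()+1e-4
    return best.argmin()-45,np.arange(-45,45)[i],best.min(),best.max()
E
python3 - <<'E'
from h import *
d=np.load("w1.npz");W=cloud(d["dep"],d["P"],d["R"],220,450,80,320)
q=W[100:170,60:150].reshape(-1,3)
s=q[(q[:,2]>.0535)&(q[:,2]<.057)];print(len(s),plusyaw(s[:,:2],np.array([.583,-.2034])))
# second way: rib tips in the crop, pixel -> world at z=.056
for n,(x,y) in dict(top=(327,262),bot=(329,420),left=(250,342),right=(410,333)).items():
    print(n,atz("wrist",(270+x/6,165+y/6),.056,(d["P"],d["R"])))
E
python3 -m handwheel '[[-0.05,0.3,0,0,0,0],[-0.05,0.3,0,0,0,0],[-0.05,0.3,0,0,0,0],[-0.05,0.3,0,0,0,0],[-0.05,0.3,0,0,0,0],[-0.05,0.3,0,0,0,0],[-0.05,0.3,0,0,0,0],[-0.05,0.3,0,0,0,0]]'
python3 -m handwheel '[[-0.02,0.16,0,0,0,0],[-0.02,0.16,0,0,0,0],[-0.02,0.16,0,0,0,0],[-0.02,0.16,0,0,0,0],[-0.02,0.16,0,0,0,0],[-0.02,0.16,0,0,0,0],[-0.02,0.16,0,0,0,0],[-0.02,0.16,0,0,0,0]]'
python3 - <<'E'
from h import *
np.set_printoptions(precision=4,suppress=True)
s=bot.read_state();P=np.array(s["position"]);R=np.array(s["tcp_rot"])
im,dep=cams.capture("wrist");cv2.imwrite("pics/w2.png",im);np.savez("w2.npz",P=P,R=R,dep=dep)
print(s["joint_positions"])
W=cloud(dep,P,R,180,460,80,320);q=W.reshape(-1,3);q=q[np.hypot(q[:,0]-.517,q[:,1]-.265)<.06]
for a,b in [(.03,.036),(.06,.0655),(.067,.08)]:
    s=q[(q[:,2]>a)&(q[:,2]<b)];print(a,b,len(s),s.mean(0),cv2.minEnclosingCircle(s[:,:2].astype(np.float32)*1000),cv2.minAreaRect(s[:,:2].astype(np.float32)*1000))
E
```

```text
256 (np.int64(20), array([11, 12, 13, 14, 15, 16, 17, 18, 19, 20, 21, 22, 23, 24, 25, 26, 27,
       28]), np.float64(0.0), np.float64(0.001245899552611868))
top [ 0.59396101 -0.19980068  0.056     ]
bot [ 0.57280162 -0.20675929  0.056     ]
left [ 0.58019554 -0.19309057  0.056     ]
right [ 0.58786276 -0.213621    0.056     ]
time_s: 3.55
position: [0.5288, 0.1049, 0.2477]
tcp_rot: [[0.957, 0.291, -0.002], [0.291, -0.957, 0.002], [-0.001, -0.002, -1.0]]
force: [-0.4, -0.3, 0.1]
opening: 1.0
grasp_force: 0.0
time_s: 4.22
position: [0.5115, 0.2598, 0.2475]
tcp_rot: [[0.958, 0.287, -0.0], [0.287, -0.958, -0.001], [-0.0, 0.001, -1.0]]
force: [1.0, 0.1, -0.5]
opening: 0.997
grasp_force: 0.0
[15.7841 26.2738 89.5787 -0.0386 64.1724 89.1165]
0.03 0.036 2487 [0.5267 0.2781 0.0333] ((522.0293579101562, 277.8819885253906), 32.901702880859375) ((522.2213134765625, 278.3941955566406), (64.47859191894531, 64.92445373535156), 16.930572509765625)
0.06 0.0655 1186 [0.5226 0.278  0.0633] ((522.0590209960938, 277.848876953125), 23.778913497924805) ((522.0043334960938, 277.8251037597656), (34.682220458984375, 33.988494873046875), 8.067115783691406)
0.067 0.08 122 [0.5223 0.278  0.0689] ((522.2313842773438, 277.8739929199219), 5.109452724456787) ((522.2684936523438, 277.9653015136719), (9.385724067687988, 9.479424476623535), 13.872615814208984)
```

View pics/w2.png

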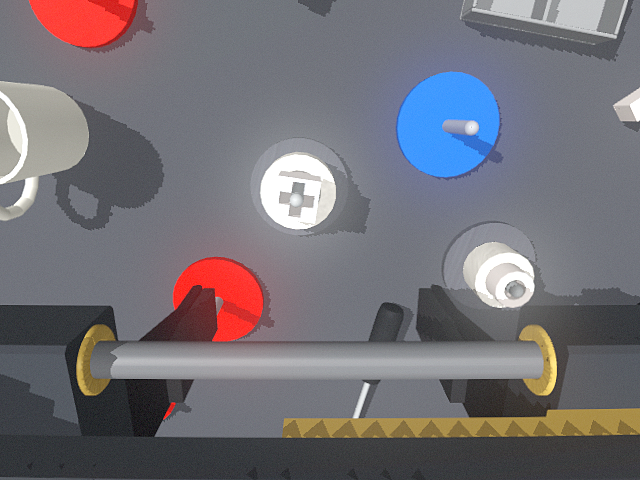

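Close up, the roll is at (0.522, 0.278) with yaw 8°, core top 63 mm, as expected. The hub is at (0.583, −0.2034) with rib yaw about 19.5°. Next I'll align above the roll.

```bash
python3 -m handwheel '[[0.011,0.016,0,0,0,-0.04],[0.011,0.016,-0.02,0,0,-0.075],[0.011,0.016,-0.05,0,0,-0.075],[0.011,0.016,-0.08,0,0,-0.075],[0.011,0.016,-0.09,0,0,-0.075],[0.011,0.016,-0.09,0,0,-0.075],[0.011,0.016,-0.09,0,0,-0.075],[0.011,0.016,-0.09,0,0,-0.075]]'
python3 - <<'E'
from h import *
s=bot.read_state();P=np.array(s["position"]);R=np.array(s["tcp_rot"]);print(P,np.degrees(np.arctan2(R[1,0],R[0,0])),s["joint_positions"])
im,dep=cams.capture("wrist")
W=cloud(dep,P,R,100,540,60,340);q=W.reshape(-1,3);q=q[np.hypot(q[:,0]-.522,q[:,1]-.278)<.035]
for a,b in [(.059,.0665),(.067,.08)]:
    t=q[(q[:,2]>a)&(q[:,2]<b)];print(a,b,len(t),cv2.minAreaRect(t[:,:2].astype(np.float32)*1000) if len(t)>5 else 0)
E
```

```text
time_s: 4.93
position: [0.5235, 0.2776, 0.1592]
tcp_rot: [[0.99, 0.142, 0.003], [0.142, -0.99, 0.001], [0.003, -0.0, -1.0]]
force: [-0.3, 0.3, -0.0]
opening: 0.999
grasp_force: 0.0
[0.52350901 0.27764638 0.15916551] 8.186397376436682 [ 1.71441065e+01  3.41208003e+01  9.16069747e+01 -2.10749566e-03
  5.40876857e+01  9.89588994e+01]
0.059 0.0665 2177 ((522.0154418945312, 277.87152099609375), (35.10633087158203, 33.956912994384766), 7.824564456939697)
0.067 0.08 213 ((522.4439697265625, 277.8396301269531), (9.3385648727417, 10.122415542602539), 2.9984471797943115)
```

```bash
python3 -m handwheel '[[-0.001,0,-0.03,0,0,0],[-0.001,0,-0.06,0,0,0],[-0.001,0,-0.08,0,0,0],[-0.001,0,-0.09,0,0,0],[-0.001,0,-0.097,0,0,0],[-0.001,0,-0.097,0,0,0],[-0.001,0,-0.097,0,0,0],[-0.001,0,-0.097,0,0,0]]'
python3 -m handwheel '[[0,0,0,0,0,0],[0,0,0,0,0,0],[0,0,0,0,0,0],[0,0,0,0,0,0],[0,0,0,0,0,0],[0,0,0,0,0,0],[0,0,0,0,0,0],[0,0,0,0,0,0]]' -1
```

```text
time_s: 5.65
position: [0.5222, 0.2782, 0.0621]
tcp_rot: [[0.99, 0.143, 0.003], [0.143, -0.99, 0.001], [0.003, -0.0, -1.0]]
force: [-0.2, 0.2, 0.1]
opening: 0.996
grasp_force: 0.0
time_s: 6.32
position: [0.521, 0.2778, 0.0605]
tcp_rot: [[0.99, 0.143, -0.0], [0.143, -0.99, -0.0], [-0.0, 0.0, -1.0]]
force: [0.6, 0.5, -0.1]
opening: 0.477
grasp_force: 0.0
```

```bash
python3 -m handwheel '[[0,0,0,0,0,0],[0,0,0,0,0,0],[0,0,0,0,0,0],[0,0,0,0,0,0],[0,0,0,0,0,0],[0,0,0,0,0,0],[0,0,0,0,0,0],[0,0,0,0,0,0]]'
python3 -m handwheel '[[0,0,0.01,0,0,0],[0,0,0.03,0,0,0],[0,0,0.05,0,0,0],[0,0,0.07,0,0,0],[0,0,0.09,0,0,0],[0,0,0.11,0,0,0],[0,0,0.13,0,0,0],[0,0,0.15,0,0,0]]'
```

```text
time_s: 6.98
position: [0.521, 0.2778, 0.0605]
tcp_rot: [[0.99, 0.143, -0.0], [0.143, -0.99, -0.0], [-0.0, 0.0, -1.0]]
force: [0.5, -0.0, -1.2]
opening: 0.389
grasp_force: 30.0
time_s: 7.65
position: [0.5204, 0.2774, 0.2121]
tcp_rot: [[0.99, 0.143, -0.001], [0.143, -0.99, -0.001], [-0.001, 0.0, -1.0]]
force: [0.1, 0.8, -2.0]
opening: 0.386
grasp_force: 30.0
```

```bash
python3 -m handwheel '[[0.003,-0.02,0,0,0,0.01],[0.006,-0.05,0,0,0,0.03],[0.01,-0.085,0,0,0,0.05],[0.015,-0.12,0,0,0,0.07],[0.02,-0.155,0,0,0,0.09],[0.025,-0.19,0,0,0,0.1],[0.03,-0.225,0,0,0,0.1],[0.035,-0.26,0,0,0,0.1]]'
python3 -m handwheel '[[0.004,-0.035,0,0,0,0],[0.008,-0.07,0,0,0,0],[0.012,-0.105,0,0,0,0],[0.016,-0.14,0,0,0,0],[0.02,-0.17,0,0,0,0],[0.024,-0.195,0,0,0,0],[0.026,-0.212,0,0,0,0],[0.026,-0.221,0,0,0,0]]'
python3 -m handwheel '[[0,0,0,0,0,0],[0,0,-0.01,0,0,0],[0,0,-0.02,0,0,0],[0,0,-0.03,0,0,0],[0,0,-0.04,0,0,0],[0,0,-0.045,0,0,0],[0,0,-0.045,0,0,0],[0,0,-0.045,0,0,0]]'
python3 - <<'E'
from h import *
np.set_printoptions(precision=4,suppress=True)
s=bot.read_state();P=np.array(s["position"]);R=np.array(s["tcp_rot"]);print(P,np.degrees(np.arctan2(R[1,0],R[0,0])))
im,dep=cams.capture("wrist");cv2.imwrite("pics/w3.png",im)
W=cloud(dep,P,R,100,540,0,340);q=W.reshape(-1,3);q=q[np.hypot(q[:,0]-.582,q[:,1]+.203)<.05]
z=q[:,2]-P[2]
for a,b in [(-.033,-.025),(-.002,.006)]:
    t=q[(z>a)&(z<b)]
    if len(t)>5: print(a,b,len(t),np.median(t[:,2]),cv2.minAreaRect(t[:,:2].astype(np.float32)*1000),cv2.minEnclosingCircle(t[:,:2].astype(np.float32)*1000))
E
```

```text
time_s: 8.32
position: [0.5555, 0.016, 0.2111]
tcp_rot: [[0.941, 0.337, -0.0], [0.337, -0.941, -0.0], [-0.0, 0.0, -1.0]]
force: [0.8, -0.0, -1.2]
opening: 0.388
grasp_force: 30.0
time_s: 8.98
position: [0.5821, -0.2057, 0.2109]
tcp_rot: [[0.942, 0.335, 0.001], [0.335, -0.942, -0.001], [0.0, 0.001, -1.0]]
force: [0.4, 0.2, -2.0]
opening: 0.389
grasp_force: 30.0
time_s: 9.65
position: [0.5819, -0.2027, 0.1648]
tcp_rot: [[0.941, 0.338, -0.001], [0.338, -0.941, 0.001], [-0.001, -0.001, -1.0]]
force: [-0.3, 0.3, -1.2]
opening: 0.391
grasp_force: 30.0
[ 0.5819 -0.2027  0.1648] 19.7295028075601
-0.033 -0.025 5654 0.13759421429556395 ((591.7840576171875, -202.89854431152344), (48.42478942871094, 64.34027862548828), 0.9699494242668152) ((583.0208740234375, -203.4455108642578), 33.08926773071289)
-0.002 0.006 3734 0.16757923021584759 ((590.3753662109375, -200.96343994140625), (19.856136322021484, 54.992889404296875), 20.196666717529297) ((591.2799072265625, -200.63070678710938), 27.49705696105957)
```

View pics/w3.png

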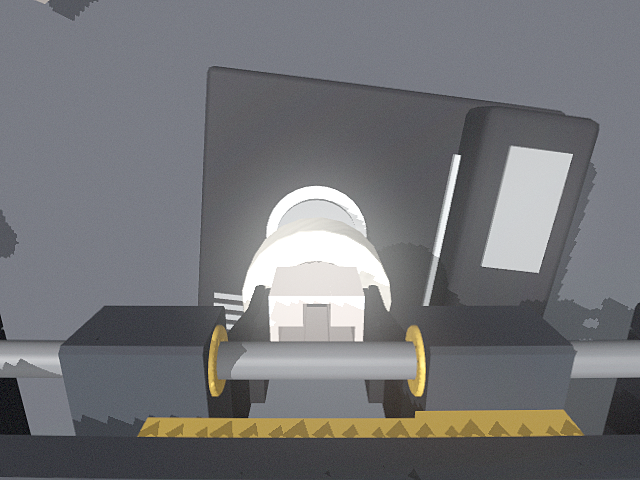

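The paper's circle fit puts the roll axis at (0.5830, −0.2034), right over the hub axis, and the yaw matches. Next I'll lower it gently.

```bash
python3 -m handwheel '[[0,0,-0.012,0,0,0],[0,0,-0.024,0,0,0],[0,0,-0.034,0,0,0],[0,0,-0.04,0,0,0],[0,0,-0.044,0,0,0],[0,0,-0.048,0,0,0],[0,0,-0.05,0,0,0],[0,0,-0.05,0,0,0]]'
python3 -m handwheel '[[0,0,-0.002,0,0,0],[0,0,-0.004,0,0,0],[0,0,-0.006,0,0,0],[0,0,-0.008,0,0,0],[0,0,-0.01,0,0,0],[0,0,-0.012,0,0,0],[0,0,-0.014,0,0,0],[0,0,-0.015,0,0,0]]'
```

```text
time_s: 10.37
position: [0.5819, -0.2031, 0.1151]
tcp_rot: [[0.941, 0.337, -0.001], [0.337, -0.941, 0.0], [-0.0, -0.0, -1.0]]
force: [0.1, -0.7, -1.8]
opening: 0.389
grasp_force: 30.0
time_s: 11.03
position: [0.5819, -0.2031, 0.1002]
tcp_rot: [[0.941, 0.337, -0.0], [0.337, -0.941, 0.0], [-0.0, -0.0, -1.0]]
force: [0.7, 0.1, -1.8]
opening: 0.391
grasp_force: 30.0
```

It passed the rib tops with no contact force, so the splines mesh. Next I'll press down.

```bash
python3 -m handwheel '[[0,0,-0.002,0,0,0],[0,0,-0.004,0,0,0],[0,0,-0.006,0,0,0],[0,0,-0.007,0,0,0],[0,0,-0.008,0,0,0],[0,0,-0.009,0,0,0],[0,0,-0.009,0,0,0],[0,0,-0.009,0,0,0]]'
python3 -m handwheel '[[0,0,-0.001,0,0,0],[0,0,-0.0015,0,0,0],[0,0,-0.002,0,0,0],[0,0,-0.0025,0,0,0],[0,0,-0.003,0,0,0],[0,0,-0.003,0,0,0],[0,0,-0.003,0,0,0],[0,0,-0.003,0,0,0]]'
```

```text
time_s: 11.7
position: [0.5821, -0.2032, 0.0922]
tcp_rot: [[0.941, 0.337, 0.0], [0.337, -0.941, -0.0], [0.0, 0.0, -1.0]]
force: [-1.4, 1.2, 5.7]
opening: 0.391
grasp_force: 30.0
time_s: 12.37
position: [0.5821, -0.2032, 0.0897]
tcp_rot: [[0.941, 0.337, 0.001], [0.337, -0.941, -0.0], [0.0, 0.0, -1.0]]
force: [-2.3, 1.2, 7.8]
opening: 0.387
grasp_force: 30.0
```

```bash
python3 -m handwheel '[[0,0,-0.0005,0,0,0],[0,0,-0.001,0,0,0],[0,0,-0.0015,0,0,0],[0,0,-0.002,0,0,0],[0,0,-0.002,0,0,0],[0,0,-0.002,0,0,0],[0,0,-0.002,0,0,0],[0,0,-0.002,0,0,0]]'
python3 -m handwheel '[[0,0,-0.0005,0,0,0],[0,0,-0.001,0,0,0],[0,0,-0.001,0,0,0],[0,0,-0.001,0,0,0],[0,0,-0.001,0,0,0],[0,0,-0.001,0,0,0],[0,0,-0.001,0,0,0],[0,0,-0.001,0,0,0]]'
```

```text
time_s: 13.03
position: [0.5822, -0.2032, 0.0884]
tcp_rot: [[0.941, 0.337, 0.001], [0.337, -0.941, -0.0], [0.0, 0.001, -1.0]]
force: [-3.0, 1.8, 11.2]
opening: 0.388
grasp_force: 30.0
time_s: 13.7
position: [0.5822, -0.2032, 0.0884]
tcp_rot: [[0.941, 0.337, 0.001], [0.337, -0.941, -0.001], [0.001, 0.001, -1.0]]
force: [-3.5, 2.0, 17.4]
opening: 0.383
grasp_force: 30.0
```

Run:
```python
from h import *
s=bot.read_state();P=np.array(s["position"]);R=np.array(s["tcp_rot"])
im,dep=cams.capture("wrist")
q=cloud(dep,P,R,100,540,0,340).reshape(-1,3);q=q[np.hypot(q[:,0]-.583,q[:,1]+.2034)<.032]
h,e=np.histogram(q[:,2],bins=np.arange(.03,.11,.002));i=h.argsort()[-5:]
for k in i: print(round(e[k],3),h[k])
t=q[(q[:,2]>.055)&(q[:,2]<.066)];print(len(t),np.median(t[:,2]),s["force"],s["grasp_force"],P)
```

```text
0.088 450
0.092 511
0.062 732
0.09 2457
0.06 3856
5218 0.06130912137299249 [-3.524263    2.03940604 17.38069189] 30.004076458280906 [ 0.58220141 -0.20324697  0.08839397]
```

```bash
python3 -c "
from rig import bot;print(bot.hand_in())"
```

```text
the job is handed in; nothing more can be done
None
```

The square-cored roll is meshed on the hub, pressing the seat plate down to its stop and still held in the gripper (17 N push at the stop, paper top at 61 mm as expected); I handed the job in at about 14 s without touching the other roll, and the verdict was not shown.

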